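# Hold a maple block flush on a bevel stage

## Task

Dry-fit the maple block on the tilted bevel stage: pick it up, tilt it to match the sloping wooden face and lay its underside flush on that face, long side running straight up and down the slope, midway across it, with the block's lower end touching the brass stop strip. Finish while still gripping the block and pressing it onto the face with a light steady push; do not let go. Leave the rosin, the sanding block and the varnish jar where they are.

Things in the scene. Friction and masses are not known exactly. Their poses are not given: they have to be found in the camera images.
- maple_block: Plain maple offcut, 44 x 76 x 28 mm, 40 g or somewhat more or less, the only block of bare pale wood lying loose near the work. It lies flat on the bench left of the stage. Origin at the centre of its underside; x along the 44 mm width, y along the 76 mm length, z up out of its top.
- bevel_stage: Stage fixed on the wool mat, to the robot's right: dark base board 170 x 150 x 12 mm, tilting bed, curved stays and black knobs (81 mm either side, 100 to 130 mm up from the hinge, at most 50 mm above the face). Origin: middle of the board's underside, 6 mm over the bench; x from the bed's low end (robot's left) to its high end. The bed is clamped at 11 to 26 degrees and does not give.
- stage_bed: The tilting bed with the sloping face, a pale wooden plate 130 x 100 x 6 mm. Origin on the hinge axis in the middle of the width; x points straight up the slope, y level across it, z is the normal out of the face. The face lies 14 mm above the origin along z and runs from x = 12 mm to x = 142 mm.
- stop (a point): Middle of the brass stop strip (90 mm wide, 6 mm thick, across the low end of the sloping face, standing 8 mm proud of it), on the side that the block touches, 4 mm above the face. Axes as the seat.
- seat (a point): Point on the surface of the sloping face, mid-width, 38 mm up the slope from the stop strip: where the centre of the block's underside belongs. x straight up the slope, y level across, z normal out of the face.
- rosin: Bystander: round brown cake of rosin, 43 mm across, 16 mm high, left of the maple block. Origin at the centre of its underside.
- sanding_block: Bystander: cork block wrapped in reddish sandpaper, 32 x 58 x 24 mm, beyond the stage. Origin at the centre of its underside. (To the right of the stage stands a fixed, solid desk lamp, its shade over about x = 0.25 to 0.45, y = -0.45 to -0.6 m: swing clear of it.)
- varnish_jar: Bystander: jar of amber varnish with black lid, 56 mm across, 87 mm high, further back. Origin at the centre of its underside.
Things that resemble listed ones, but are neither listed nor needed, are in the scene too. Of the things shaped like the maple_block, the wood one is meant.

How it is judged (in metres and radians):
On the way:
1. the maple block is gripped and lifted clear of the bench and the stage (height (world z) of maple_block above 0.05 m and contact force between the fingers and maple_block above 1 N and contact force between maple_block and bevel_stage below 0.1 N), for 0.1 s.
At the end, for the whole second after the job is handed in: Block flush on the sloping face (2 degrees, 2 mm), its length within 4 degrees of the slope direction, lower end within 3 mm of the stop strip, middle within 15 mm of the middle of the face, at rest; the fingers still hold it and the push on the stage is 3 to 35 N (x of maple_block in the frame of seat between -0.003 and 0.003 m and y of maple_block in the frame of seat between -0.015 and 0.015 m and z of maple_block in the frame of seat between -0.002 and 0.002 m and angle between the z axis of maple_block and the z axis of seat, either way round below 0.035 rad and angle between the y axis of maple_block and the x axis of seat, either way round below 0.07 rad and contact force between maple_block and stage_bed between 3 and 35 N and contact force between the fingers and maple_block above 2 N and linear speed of maple_block below 0.01 m/s); the arm keeps its last pose, push and grip.
It fails at once if a bystander (rosin, sanding block or varnish jar) is moved by more than 15 mm (distance of any of rosin, sanding_block, varnish_jar from where it was at the start of the episode above 0.015 m).
It fails at once if the block is rammed onto the stage with more than 60 N (contact force between maple_block and bevel_stage above 60 N).
It also fails if it takes over 40 s, if anything falls off the work surface, if the arm or the gripper's body presses on something with over 40 N, if the wrist force passes 120 N, or if a joint passes its speed limit or range.

## Robot

A 7-joint arm with a two-finger parallel gripper is mounted at the origin on a cart in front of the work surface, level with it; the furniture and walls round the work are solid. World frame = base frame: x ahead of the robot, y to its left, z up, the work surface at z = 0. Lengths are in mm, angles in rad, forces in N, time in s.
With the tool pointing down it reaches from about 400 to 875 mm from the base axis. Payload 19.3 kg.
Tool frame: the origin (TCP) lies at the very end of the fingers, on their centre line; the grasp point (between the pads) lies 19 mm behind it (grip_point_offset is the z of the grasp point in the tool frame, in mm); z points along the fingers, y is the line along which they close (so a half turn about z gives the same grasp; the last joint's range is limited). The gripper opens to 85 mm and grips with 20 to 120 N. Pads are 22 mm wide; open, the fingers measure 114 mm over their backs; the gripper's body (76 mm by 85 mm) begins 54 mm behind the grasp point. The pads swing forward as they close: fully open they stand 13 mm farther back than shut.
Start: joints at [-1.196, 0.521, -0.036, 1.599, 0.021, 1.021, -0.113], TCP at [268.94, 564.168, 231.291] pointing down, gripper open.
Joint ranges: [-2.91, 2.91], [-0.3, 2.13], [-1.5, 1.42], [0.17, 2.43], [-1.26, 4.41], [0.16, 1.93], [-2.52, 2.52]. Speed limits (rad/s): [1.89, 1.89, 2.39, 2.39, 3.01, 3.01, 3.01].

## Interface

Orientations are given as a 3x3 rotation matrix whose columns are the frame's x, y, z axes.
In Python, from workcell import movep, movel, goto_joints, open_gripper, clamp, wait, inverse_kinematics, read_state, camera, PlanningError, finish_job, grip_point_offset gives the robot as it stands. Calls block until the motion is done:
- movep(position, orientation): joint-space move of the TCP to a pose.
- movel(position, frame=None, max_speed=150, guard=None): straight line of the TCP; frame=None keeps the orientation; max_speed is the mean speed in mm/s. With guard (N) it stops when the force on the tool has changed by that much, and returns True; else False.
- goto_joints(angles): joint-space move.
- open_gripper() and clamp(): open the fingers fully, or close them until they stop; the grip force is fixed at half the most.
- wait(seconds).
- inverse_kinematics(position, orientation): joint angles nearest the present ones, or None.
- read_state(): the state.
- camera(name): name is "scene" or "side" or "wrist"; returns a dict with "image" (400x640x3 uint8, blue, green, red), "range_z" (400x640 float32, mm along the optical axis (not along the pixel's ray), 0 where there is no reading), "fx", "fy", "cx", "cy" (pixels), "cam_to_world" (4x4, takes a point from camera to world coordinates). Camera axes: x right, y up, looking along -z (the intrinsics and any distortion apply to the point x, -y, -z); pixel columns grow to the right and rows downward; lengths in mm; the calibration is good to about 2 mm. A picture is of the moment at which its call begins.
A pose or a line that the arm cannot do raises PlanningError and nothing moves.
- finish_job(): hands the job in; it is judged then, once.
The state is a dict: "time": time; "qpos": joint angles; "qvel": joint speeds; "joint_efforts": joint torques, N m; "eef_pos": TCP position; "tool_rot": TCP orientation; "ft_force": force on the tool from outside, world axes, zero at the start; "torque": the same for the moment, N m; "finger_gap": finger opening in mm; "gripper_force": force on a finger pad.
Only numpy, scipy, OpenCV 4.12 (cv2) and the standard library are available. Lean on these libraries where they do the work, as an engineer would, in place of code of your own. Each camera call takes 0.05 s, during which the arm holds its last target. There are 200 camera calls.

## Working session

There is one attempt and no reset: what is moved stays moved. The work goes in short steps, each a Python script; the robot and the scene stay as the last script left them, time stands still between calls to the robot, and variables do not carry over. Pictures are saved under pics/ and viewed, at most 10 in all, crops included, and the job is handed in when it is done.

```bash
mkdir -p pics; python3 - <<'E'
from workcell import *
import cv2,numpy as np
for n in ("scene","side"):
    c=camera(n); np.savez("pics/"+n+".npz",**c); cv2.imwrite("pics/"+n+".png",c["image"]); print(n,np.round(c["cam_to_world"],3).tolist(),c["fx"],c["cx"],c["cy"],[k for k in c])
s=read_state();print(s["time"],s["ft_force"],grip_point_offset,s["tool_rot"])
E
```

```text
scene [[0.515, 0.603, -0.609, -71.244], [-0.857, 0.362, -0.367, -367.693], [-0.001, 0.711, 0.703, 750.457], [0.0, 0.0, 0.0, 1.0]] 362.073339958803 320.1481507623931 200.50852105915214 ['image', 'range_z', 'fx', 'fy', 'cx', 'cy', 'cam_to_world']
side [[-0.869, 0.223, -0.441, -40.954], [-0.494, -0.396, 0.774, 1008.614], [-0.002, 0.891, 0.455, 651.264], [0.0, 0.0, 0.0, 1.0]] 474.5599314296985 315.8440853894888 199.11051018493467 ['image', 'range_z', 'fx', 'fy', 'cx', 'cy', 'cam_to_world']
0.1 [ 0.23746498  0.0797853  -0.54558081] -18.700000000000003 [[-9.02678675e-01  4.30315101e-01 -3.52766401e-04]
 [ 4.30315236e-01  9.02678181e-01 -9.48592098e-04]
 [-8.97589710e-05 -1.00807461e-03 -9.99999488e-01]]
```

View pics/scene.png

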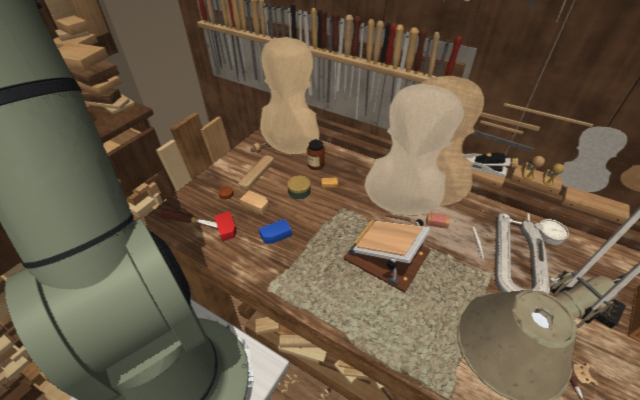

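View pics/side.png

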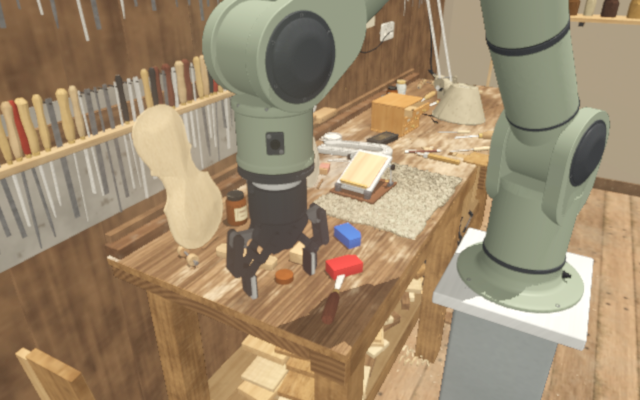

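The scene view shows the pale maple block at about (254,202), with rosin to its left at (226,192). The red (226,226) and blue (275,232) blocks are decoys. The stage face is at about (390,237) and the jar at (316,155). In the side view the gripper hides part of the block, at about (298,253), and the stage face is at (365,172).

```bash
cat > h.py <<'E'
from workcell import *
import cv2,numpy as np
def pts(c,mask=None):
    """world points (mm) for every pixel from range image"""
    v,u=np.mgrid[0:400,0:640]; d=c["range_z"].astype(float)
    P=np.stack([(u-c["cx"])/c["fx"]*d,-(v-c["cy"])/c["fy"]*d,-d],-1)
    M=c["cam_to_world"]; W=P@M[:3,:3].T+M[:3,3]; W[d<=0]=np.nan
    return W
def plane(X):
    for _ in range(4):
        m=X.mean(0); n=np.linalg.svd(X-m,full_matrices=False)[2][2]; n*=np.sign(n[2])
        r=(X-m)@n; X=X[abs(r)<max(2*r.std(),.8)]
    return m,n,r.std()
def comp(mask,u,v):
    k,l=cv2.connectedComponents(mask.astype(np.uint8),connectivity=4); return l==l[v,u]
E
python3 - <<'E'
from h import *
c=dict(np.load("pics/scene.npz")); W=pts(c); hsv=cv2.cvtColor(c["image"],cv2.COLOR_BGR2HSV)
v,u=np.mgrid[0:400,0:640]
for nm,(a,b) in dict(block=(254,202),rosin=(225,192),face=(390,237),plate=(400,255),stick=(257,170),mat=(330,300),jar=(316,146),sand=(438,221)).items():
    print(nm,hsv[b,a],np.round(W[b,a],1))
m=(W[...,2]>22)&(W[...,2]<40)&(abs(u-254)<22)&(abs(v-202)<16)
X=W[m]; print("block top",len(X),cv2.minAreaRect(X[:,:2].astype(np.float32)),np.median(X[:,2]))
F=comp((hsv[...,2]>130)&(hsv[...,1]>90)&(W[...,2]>20),390,237)
X=W[F]; p,n,s=plane(X); print("face",len(X),p,n,s,"tilt",np.degrees(np.arccos(n[2])),np.degrees(np.arctan2(n[1],n[0])))
print(X.min(0),X.max(0))
o=c["image"].copy(); o[F]=(255,0,255); o[m]=(0,255,0)
cv2.imwrite("pics/seg.png",np.hstack([cv2.resize(o[180:240,200:280],(400,300),interpolation=0),cv2.resize(o[205:295,340:440],(400,300),interpolation=0)]))
E
```

```text
block [ 15 121 215] [453.7 166.9  27.9]
rosin [ 10 188 133] [451.6 275.8  15.6]
face [ 14 116 213] [ 489.1 -224.8   80.3]
plate [ 14  57 142] [ 439.8 -267.8   95.5]
stick [ 16 112 173] [580.2 257.2  16. ]
mat [ 22  62 165] [ 306.1 -166.2    9.7]
jar [10 25 31] [700.2 111.6  88.2]
sand [  6 124 175] [ 653.2 -301.8   25.4]
block top 314 ((464.5748596191406, 172.8557891845703), (45.54652786254883, 77.57051086425781), 0.2024332582950592) 27.924720859492822
face 1565 [ 489.35264885 -222.09076002   80.12850529] [0.02701269 0.41753084 0.90826115] 0.8170937251761328 tilt 24.733849818532345 86.29833579322153
[ 437.14616341 -281.80915274   41.84980665] [ 551.81630964 -150.41740526  107.71630303]
```

View pics/seg.png

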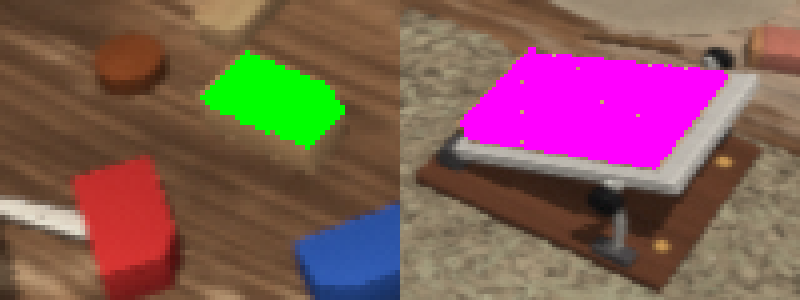

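The masks fit well: the block top is green and the face magenta. The block's long side runs along world y, and the slope rises towards -y. Next I fit the face rectangle, check the wrist options and move above the block for a close look.

```bash
cat >> h.py <<'E'
def facefit(c,u,v):
    W=pts(c); hsv=cv2.cvtColor(c["image"],cv2.COLOR_BGR2HSV)
    X=W[comp((hsv[...,2]>130)&(hsv[...,1]>90)&(W[...,2]>20),u,v)]
    p,n,s=plane(X); X=X[abs((X-p)@n)<3]
    ux=np.array([-n[0],-n[1],0]); ux-=n*(ux@n); ux/=np.linalg.norm(ux); uy=np.cross(n,ux)
    r=cv2.minAreaRect(np.stack([(X-p)@ux,(X-p)@uy],1).astype(np.float32))
    ctr=p+r[0][0]*ux+r[0][1]*uy
    return p,n,ux,uy,r,ctr
DOWN=lambda s:np.array([[0,s,0],[s,0,0],[0,0,-1.]])   # tool y = s*world x
def slope(n,ux,uy,s):  # tool z=-n, tool y = s*uy
    y=s*uy; z=-n; return np.stack([np.cross(y,z),y,z],1)
E
python3 - <<'E'
from h import *
c=dict(np.load("pics/scene.npz"))
p,n,ux,uy,r,ctr=facefit(c,390,237)
print("rect",r,"ctr",ctr,"ux",ux,"uy",uy)
for s in(1,-1):
    # uy ~ world +x
    print(s,inverse_kinematics([464.6,172.9,200],DOWN(s)),inverse_kinematics(ctr-ux*20+n*4,slope(n,ux,uy,s)))
s=1 if inverse_kinematics([464.6,172.9,200],DOWN(1)) is not None and inverse_kinematics(ctr-ux*20+n*4,slope(n,ux,uy,1)) is not None else -1
movep([464.6,172.9,180],DOWN(s))
c=camera("wrist");np.savez("pics/w1.npz",**c);cv2.imwrite("pics/w1.png",c["image"]);print(s,np.round(c["cam_to_world"],2).tolist(),read_state()["time"])
E
```

```text
rect ((-3.4397315979003906, 2.0577735900878906), (101.84457397460938, 133.60873413085938), 89.52946472167969) ctr [ 491.60783015 -219.10595581   78.68930872] ux [-0.05863851 -0.90636628  0.41840374] uy [ 9.97913743e-01 -6.45612936e-02  3.46944695e-18]
1 [-0.74260685  0.37686155  0.34326748  1.98076562 -0.17160749  0.81147571
 -0.303003  ] [-0.35851315  0.71078084  0.50699982  2.06234083  0.24969997  0.45684088
 -0.24856283]
-1 [-0.17485122  0.37859929 -0.38280449  1.95244804  0.18576723  0.84427226
  2.48451645] [ 0.03258746  0.63163002 -0.0346811   2.04239141  0.79476991  0.65747591
  2.39620646]
1 [[1.0, -0.0, -0.0, 463.09], [0.0, 0.95, 0.32, 257.2], [0.0, -0.32, 0.95, 322.42], [0.0, 0.0, 0.0, 1.0]] 1.7667
```

View pics/w1.png

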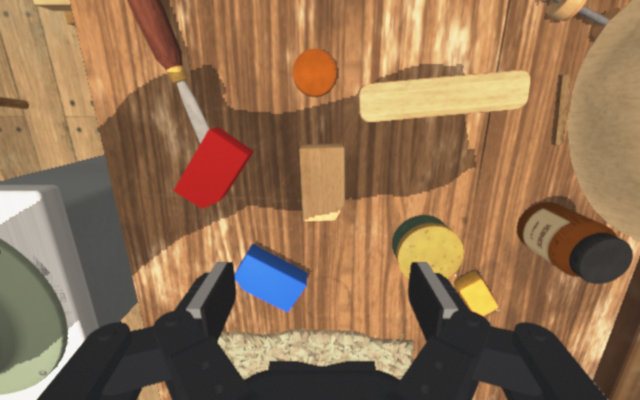

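The wrist view shows the block at about (322,183), with a lit corner at its near end. Rosin is at (315,72), and the fingers are free of the other things. Next I measure the block from its depth, then descend and grip.

```bash
python3 - <<'E'
from h import *
c=dict(np.load("pics/w1.npz"));W=pts(c);v,u=np.mgrid[0:400,0:640]
m=(W[...,2]>21)&(W[...,2]<36)&(abs(u-322)<45)&(abs(v-183)<55); m=comp(m,322,180)
X=W[m];r=cv2.minAreaRect(X[:,:2].astype(np.float32));print(len(X),r,np.median(X[:,2]))
b=cv2.boxPoints(r);e=max((b[1]-b[0],b[2]-b[1]),key=np.linalg.norm);e=e*np.sign(e[1]);e=e/np.linalg.norm(e);print(e,np.degrees(np.arctan2(-e[0],e[1])))
assert 70<max(r[1])<84 and 38<min(r[1])<50
R=np.array([[e[0],e[1],0],[e[1],-e[0],0],[0,0,-1.]]); # tool x along block length, tool y across
print(np.linalg.det(R))
x,y=r[0]
movep([x,y,70],R)
s=read_state();print(s["time"],s["eef_pos"],s["ft_force"])
print(movel([x,y,4],max_speed=100,guard=12)); print(read_state()["eef_pos"])
clamp();s=read_state();print(s["finger_gap"],s["gripper_force"],s["eef_pos"],s["ft_force"])
movel([x,y,200],max_speed=200)
s=read_state();print(s["time"],s["finger_gap"],s["gripper_force"],s["ft_force"])
for n in("wrist","side","scene"):
    c=camera(n);np.savez("pics/g_%s.npz"%n,**c);cv2.imwrite("pics/g_%s.png"%n,c["image"])
E
```

```text
3142 ((464.0897216796875, 174.54640197753906), (43.96866226196289, 76.01172637939453), 1.6536004543304443) 27.86038616217624
[-0.02885715  0.99958354] 1.6536222
0.9999999929748962
2.2833 [464.30231735 174.78893696  70.49765911] [ 0.29073955 -0.10468729  0.74778911]
False
[464.45554745 174.67618732   4.59126015]
42.807125086144225 60.637906193733215 [464.26342639 174.69354207   4.54352823] [-2.76919615 -0.22636247 12.56116893]
4.7167 42.9900196310045 60.84848642349243 [ 1.01251722 -0.47331565 -0.30129454]
```

View pics/g_wrist.png

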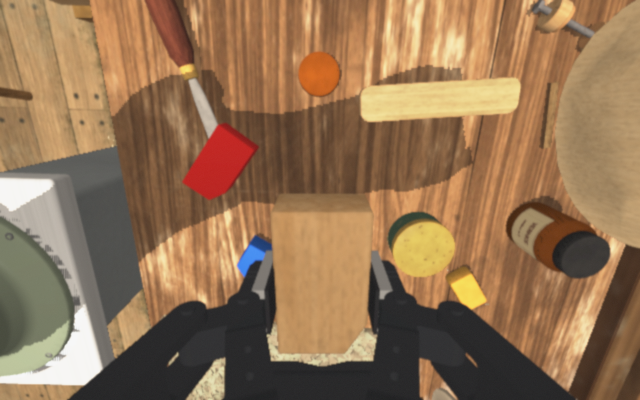

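The wrist view shows the block gripped across its width, centred between the pads at about (322,265), with its length along the tool x axis. Next I cross-check the face from the side camera and check how the block sits in the hand.

```bash
python3 - <<'E'
from h import *
def show(t,c,u,v):
    p,n,ux,uy,r,ctr=facefit(c,u,v); print(t,np.round(n,4),"az",np.degrees(np.arctan2(ux[1],ux[0])),np.round(r[1],1),round(r[2],2),np.round(ctr,1))
show("scene",dict(np.load("pics/g_scene.npz")),390,237)
c=dict(np.load("pics/g_side.npz"));show("side",c,365,172)
c=dict(np.load("pics/g_wrist.npz"));W=pts(c);s=read_state();R=s["tool_rot"];T=(W-s["eef_pos"])@R
hsv=cv2.cvtColor(c["image"],cv2.COLOR_BGR2HSV)
v,u=np.mgrid[0:400,0:640]
m=(abs(T[...,1])<21)&(abs(T[...,2]+23)<10)&(u>275)&(u<368)&(v>215)&(v<345)
X=T[m];p,n,sd=plane(X);print(len(X),"top plane in tool",p,n,sd,"x range",X[:,0].min(),X[:,0].max(),"y",T[(abs(T[...,2]+23)<10)&(v>215)&(v<345)][:,1].min())
# yaw of block in hand: side edges from far portion
k=cv2.minAreaRect(X[:,:2].astype(np.float32));print(k)
E
```

```text
scene [0.0266 0.4178 0.9081] az -93.64917566239166 [101.7 134.2] 89.04 [ 491.9 -219.1   78.6]Traceback (most recent call last):
  File "<stdin>", line 5, in <module>
  File "<stdin>", line 3, in show
  File "h.py", line 19, in facefit
    p,n,s=plane(X); X=X[abs((X-p)@n)<3]
          ~~~~~^^^
  File "h.py", line 11, in plane
    m=X.mean(0); n=np.linalg.svd(X-m,full_matrices=False)[2][2]; n*=np.sign(n[2])
                   ~~~~~~~~~~~~~^^^^^^^^^^^^^^^^^^^^^^^^^
    u, s, vh = gufunc(a, signature=signature)
               ~~~~~~^^^^^^^^^^^^^^^^^^^^^^^^
    raise LinAlgError("SVD did not converge")
numpy.linalg.LinAlgError: SVD did not converge
```

```bash
python3 - <<'E'
from h import *
c=dict(np.load("pics/side.npz"));W=pts(c)
hsv=cv2.cvtColor(c["image"],cv2.COLOR_BGR2HSV);
p,n,ux,uy,r,ctr=facefit(c,360,170);print("side",np.round(n,4),np.degrees(np.arctan2(ux[1],ux[0])),np.round(r[1],1),round(r[2],2),np.round(ctr,1))
c=dict(np.load("pics/g_wrist.npz"));W=pts(c);s=read_state();R=s["tool_rot"];T=(W-s["eef_pos"])@R
v,u=np.mgrid[0:400,0:640]
print(np.round(T[260,322],1),np.round(T[205,322],1),np.round(T[330,322],1))
m=(abs(T[...,1])<20)&(abs(T[...,2]+23)<10)&(u>280)&(u<362)&(v>215)&(v<345)
X=T[m];p,n,sd=plane(X);print(len(X),"top in tool",p,n,sd,X.min(0),X.max(0))
# side edges of block
E_=[]
for row in range(300,345,5):pass
k=(abs(T[...,2]+23)<10)&(v>215)&(v<245)&(abs(u-322)<70)
for row in range(216,246,6):
    y=T[row][k[row]][:,1]; print(row,y.min().round(1),y.max().round(1))
E
```

```text
Traceback (most recent call last):
  File "h.py", line 19, in facefit
    p,n,s=plane(X); X=X[abs((X-p)@n)<3]
          ~~~~~^^^
  File "h.py", line 11, in plane
    m=X.mean(0); n=np.linalg.svd(X-m,full_matrices=False)[2][2]; n*=np.sign(n[2])
                   ~~~~~~~~~~~~~^^^^^^^^^^^^^^^^^^^^^^^^^
numpy.linalg.LinAlgError: SVD did not converge
```

```bash
python3 - <<'E'
from h import *
cs=dict(np.load("pics/scene.npz"));p,n,ux,uy,r,ctr=facefit(cs,390,237)
W=pts(dict(np.load("pics/side.npz")));D=W-ctr
m=(abs(D@ux)<58)&(abs(D@uy)<45)&(abs(D@n)<8)
if m.sum()>50:
    q,n2,sd=plane(W[m]);print("side",m.sum(),np.round(n2,4),sd,"offset",(ctr-q)@n2,"angle",np.degrees(np.arccos(n2@n)))
W=pts(dict(np.load("pics/g_wrist.npz")));s=read_state();T=(W-s["eef_pos"])@s["tool_rot"]
v,u=np.mgrid[0:400,0:640]
print(np.round(T[[260,205,330],322],1))
m=(abs(T[...,2]+23)<10)&(u>280)&(u<362)&(v>215)&(v<345)
if m.sum()>50:
    X=T[m];q,k,sd=plane(X);print(len(X),"top in tool",q,k,sd,X.min(0),X.max(0))
E
```

```text
side 789 [0.0223 0.4137 0.9101] 1.5879710035492698 offset -0.4669839057741875 angle 0.3643978313469839
[[ 15.6  -1.1 -23.7]
 [ 37.8  -1.1 -13.7]
 [-22.9  -1.1 -23.1]]
10326 top in tool [  4.28259857  -1.72449255 -23.31527356] [ 2.02542017e-05 -2.22604966e-04  9.99999975e-01] 0.4268114087959511 [-32.43942637 -21.34959936 -25.23361587] [ 36.80104351  17.77834633 -20.93664224]
```

The block sits square in the hand (underside 4.7 mm beyond the TCP), and the two views of the face agree within 0.4° and 0.5 mm. Next: move over the stage, touch the face, back off 1.5 mm, then slide down to the stop under guard.

```bash
cat >> h.py <<'E'
def target():
    cs=dict(np.load("pics/scene.npz"));_,_,_,_,_,ctr=facefit(cs,390,237)
    n=np.array([.0245,.4158,.909]);n/=np.linalg.norm(n)
    ux=np.array([-n[0],-n[1],0]);ux-=n*(ux@n);ux/=np.linalg.norm(ux);uy=np.cross(n,ux)
    return ctr,n,ux,uy,slope(n,ux,uy,1)
def rep(t):
    ctr,n,ux,uy,_=target();s=read_state();d=s["eef_pos"]-ctr;f=s["ft_force"]
    print(t,"t%.2f"%s["time"],"pos x,y,z in face:",np.round([d@ux,d@uy,d@n],2),"f:",np.round([f@ux,f@uy,f@n],2),"gap %.1f grip %.1f"%(s["finger_gap"],s["gripper_force"]),"ang",np.round(np.degrees(np.arccos(np.clip(-s["tool_rot"][:,2]@n,-1,1))),2))
    return d@ux,d@uy,d@n
E
python3 - <<'E'
from h import *
ctr,n,ux,uy,R=target()
P=lambda a,b,c:ctr+a*ux+b*uy+c*n
movep(P(-12,0,80),R);rep("hover")
movel(P(-12,0,14),max_speed=100,guard=10);rep("near")
print(movel(P(-12,0,-1),max_speed=8,guard=4));x,y,z=rep("touch")
movel(P(-12,0,z+1.5),max_speed=20);wait(.2);rep("off")
print(movel(P(-33,0,z+1.5),max_speed=10,guard=4));rep("stop")
for k in("scene","side"):
    c=camera(k);np.savez("pics/s_%s.npz"%k,**c)
    cv2.imwrite("pics/s_%s.png"%k,c["image"])
o=[cv2.resize(cv2.imread("pics/s_scene.png")[190:310,310:470],(400,300)),cv2.resize(cv2.imread("pics/s_side.png")[110:230,290:450],(400,300))]
cv2.imwrite("pics/s.png",np.hstack(o))
E
```

```text
hover t6.17 pos x,y,z in face: [-13.1    0.47  80.53] f: [ 0.04  1.01 -0.39] gap 43.0 grip 60.8 ang 0.09
near t6.98 pos x,y,z in face: [-12.04   0.25  14.38] f: [ 0.17 -0.1   0.12] gap 42.7 grip 60.8 ang 0.03
True
touch t8.12 pos x,y,z in face: [-12.06  -0.     4.91] f: [ 1.75 -0.81  9.59] gap 42.8 grip 61.9 ang 0.01
off t8.57 pos x,y,z in face: [-12.02  -0.06   6.32] f: [ 0.19 -0.73 -0.18] gap 42.9 grip 60.8 ang 0.05
True
stop t9.97 pos x,y,z in face: [-26.91  -0.11   6.26] f: [ 3.17 -0.1   0.37] gap 42.9 grip 60.9 ang 0.07
```

View pics/s.png

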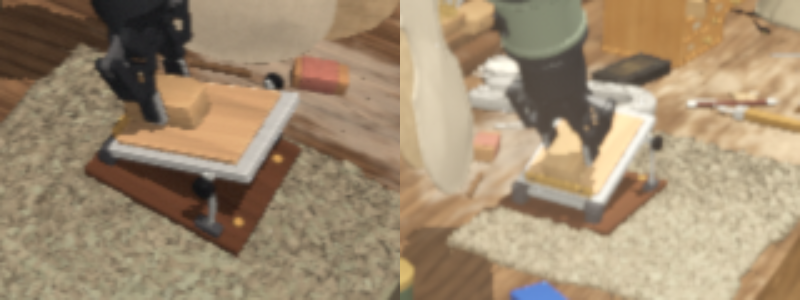

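The crops show the block on the low end of the face, next to the brass strip (strip at about (550,190) in the right-hand crop), level across it and between the stays. The stop contact is where the geometry puts it, 65 mm below the face centre. Now I press.

```bash
python3 - <<'E'
from h import *
ctr,n,ux,uy,R=target()
P=lambda a,b,c:ctr+a*ux+b*uy+c*n
print(movel(P(-27.2,0,0),max_speed=6,guard=9));rep("press");wait(.5);rep("hold");wait(.5);rep("hold")
c=camera("wrist");np.savez("pics/f.npz",**c)
W=pts(c);s=read_state();T=(W-s["eef_pos"])@s["tool_rot"];v,u=np.mgrid[0:400,0:640]
m=(abs(T[...,2]+23)<10)&(u>280)&(u<362)&(v>215)&(v<345)
X=T[m];q,k,sd=plane(X);print("top in tool",q,k,sd)
D=W-ctr;f=(abs(D@n)<5)&(abs(D@uy)<48)&(D@ux>-62)&(D@ux<60)
if f.sum()>100:
    q2,n2,sd=plane(W[f]);print("face seen",f.sum(),n2,sd,"vs tool z deg",np.degrees(np.arccos(np.clip(-n2@s["tool_rot"][:,2],-1,1))))
cv2.imwrite("pics/f.png",c["image"])
E
```

```text
True
press t10.53 pos x,y,z in face: [-26.94  -0.35   4.86] f: [ 2.   -0.78 10.02] gap 42.8 grip 62.1 ang 0.11
hold t11.03 pos x,y,z in face: [-26.91  -0.36   4.86] f: [ 2.12 -1.21  9.83] gap 43.0 grip 62.1 ang 0.11
hold t11.53 pos x,y,z in face: [-26.93  -0.35   4.85] f: [ 1.72 -1.47  9.34] gap 43.0 grip 62.1 ang 0.11
top in tool [  4.19938119  -1.65543225 -23.27614106] [-2.10510366e-03 -9.29156069e-04  9.99997353e-01] 0.4247641673719473
face seen 7151 [0.02769807 0.41856101 0.90776621] 0.4478191618623617 vs tool z deg 0.16595109167552108
```

View pics/f.png

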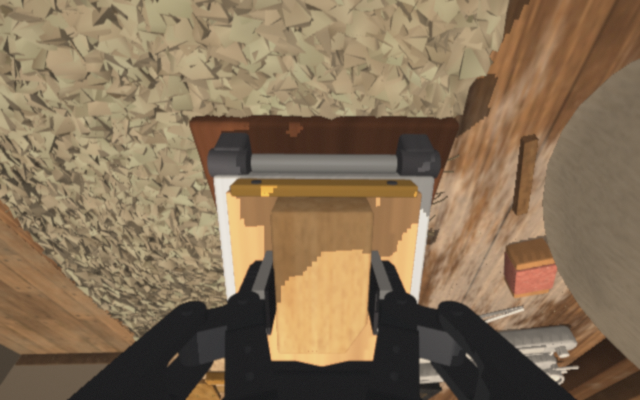

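The wrist view shows the block's lower end against the brass strip at about (325,193). It is centred between the face edges (228 and 425) and parallel to them. The push is steady at about 9.5 N, and the block is flush to about 0.2°.

```bash
python3 -c "
from workcell import *
print(finish_job())"
```

```text
the job is handed in; nothing more can be done
None
```

I handed the job in with the maple block still gripped and flush on the sloping face (about 0.2° by camera), lower end against the brass stop, centred, and pressed with a steady push of about 9.5 N; the call returned no verdict.

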